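# Crack the release valve and let the bench lift down level with the stand

## Robot

A 6-joint arm with a two-finger parallel gripper is mounted at the origin on a cart in front of the work surface, level with it; the furniture and walls round the work are solid. World frame = base frame: x ahead of the robot, y to its left, z up, the work surface at z = 0. Lengths are in m, angles in degrees, forces in N, time in s.
With the tool pointing down it reaches from about 0.3 to 0.875 m from the base axis. Payload 6.4 kg.
Tool frame: the origin (TCP) lies midway between the tips of the shut fingers; the grasp point (between the pads) lies 19 mm behind it; x points along the fingers, y is the direction in which the jaws open and shut, and the axes are right-handed (so a half turn about x gives the same grasp; the last joint's range is limited). The gripper opens to 88 mm and grips with 3 to 60 N. Pads are 18 mm wide; open, the fingers measure 123 mm over their backs; the gripper's body (75 mm by 187 mm) begins 45 mm behind the grasp point.
Start: joints at [54.528, 10.359, 92.074, -0, 77.567, -11.82], TCP at [0.231, 0.527, 0.239] pointing down, gripper open.
Joint ranges: [-171.53, 171.53], [-51.25, 118.39], [17.06, 147.69], [-65.23, 245.23], [0, 150.52], [-178.68, 178.68]. Speed limits (degrees/s): [147.25, 147.25, 172.46, 180, 180, 180].

## Interface

Orientations are given as a 3x3 rotation matrix whose columns are the frame's x, y, z axes.
In Python, from rig import * gives the robot as it stands.
- The arm moves only by the tool carry_out, never from a script. Its argument "series" is a list of rows, each an object of numbers: "tx", "ty", "tz": the shift along the world's x, y, z in m; "roll": the turn about the world's z in degrees; "hand": the finger opening in m, from 0 to 0.0881. In form: [{"tx": .., "ty": .., "tz": .., "roll": .., "hand": ..}, ...]. A call has 1 to 10 rows; each row shifts and turns the commanded pose from where the row before left it; what a row does not reach is not made up. A row lasts 1/12 s, in which the tool goes at most 41.7 mm and 7.16 degrees, less where a joint would pass 70% of its speed; a pose out of reach is approached as far as the arm can. A call with a gripper value outside its range is refused whole. The fingers move at their own pace and stop on an object; "squeeze" is the grip in N (left out, the last holds). Time passes only in rows, so rows that do not move let the fingers close. It gives the time, the measured TCP pose, the force and the opening at its end, in the units of the state.
- get_obs(): the state, without advancing time (a new reading comes with each control period).
- capture(name): name is "scene" or "top" or "wrist"; returns the picture (384x512x3 uint8, red, green, blue); there is no depth.
- camera_info(name): a dict with "fx", "fy", "cx", "cy" (pixels), "rvec" (rotation vector, rad) and "tvec" (3), from world to camera coordinates, as OpenCV has them; the wrist camera has in their place "hand_eye" (4x4, takes a point from camera to tool coordinates, whose origin is the TCP and whose axes are the tool frame's). Camera axes: x right, y down, z forward; pixel columns grow to the right and rows downward; lengths in m; the calibration is good to about 2 mm. A picture is of the moment at which its call begins: read the wrist's pose just before it. camera_info takes no time and is no camera call.
- sign_off(): hands the job in, once; it reports no verdict.
The state is a dict: "clock": time; "q": joint angles; "joint_vel": joint speeds; "tau": joint torques, N m; "tool_pos": TCP position; "ee_rot": TCP orientation; "wrist_force": force on the tool from outside, world axes, zero at the start; "moment": the same for the moment, N m; "gripper_width": finger opening in m.
Only numpy, scipy, OpenCV 4.12 (cv2) and the standard library are available. Lean on these libraries where they do the work, as an engineer would, in place of code of your own. Each camera call takes 0.05 s, during which the arm holds its last target.

## Task

The small hydraulic bench lift is holding a paint tin up in the air. Crack its release lever open (counter-clockwise from above) just enough that the platform sinks slowly, never faster than 2.5 cm a second, until its top is level (within half a centimetre or so) with the top of the wooden stand beside it; then turn the lever shut again, pressed firmly home on its seat but not forced, so that the lift holds there. Lower it by the valve alone: do not touch the platform or the tin, and leave the lift, the stand and the things lying about where they are.

Things in the scene. Friction and masses are not known exactly. Their poses are not given: they have to be found in the camera images.
- valve (a joint): Release lever: flat dark steel arm on a vertical spindle, black upright knob at its end. Value in rad: 0 = shut, just touching its sprung rubber seat (start); grows to 1.3 counter-clockwise seen from above (opening). Stays where it is left; turning it takes about 4 N at the knob to open, 7 to 10 N to shut.
- knob (a point): Middle of the black upright round knob on the lever's end: 18 mm diameter, 37 mm tall, from 20 mm below this point to 17 mm above it; 85 mm above the table. The lever arm, 14 mm wide (narrower than the knob) and 8 mm thick, meets its foot 14 to 22 mm below this point. Moves on a circle of 85 mm radius round valve_axis. x points along the lever to the spindle, z up.
- valve_axis (a point): On the lever spindle's vertical axis, over the aluminium valve block, at knob-centre height (85 mm above the table). x points from the shut lever's knob to the spindle, y from the valve to the platform. Shutting past 0, the seat yields 0.005 rad per N at the knob on top of the turning force. Firmly home: below -0.02 rad for 0.2 s (4 N more; aim for 7 N more, -0.04). Forced: beyond -0.075 (15 N more).
- lift_base: The lift, fixed to the table: steel base plate 130 x 330 x 8 mm; origin under its middle, z up. Nothing moves until a cracking point set by hidden weight and friction, 0.3 to 0.9 rad of lever. Past it the platform sinks at a steady speed, about 12 mm/s faster per further 0.1 rad, and stops as soon as the lever is turned back below it.
- platform_top (a point): Centre of the upper face of the platform, a level aluminium plate 120 x 120 x 8 mm on the ram; a paint tin 78 mm across, 77 mm tall stands fixed on it. 165 mm above the table at the top of the stroke (tin top 242 mm); 205 mm in +y of the valve axis in the lift's frame.
- ram (a joint): How far the platform is lowered from the top of its stroke, in m, 0 to 0.070; starts at 0 to 0.015. Level with the stand at 0.055.
- stand_top (a point): Centre of the top face of the wooden stand, a small fixed bench 120 x 120 mm with a plywood top, 110 mm above the table, just beyond the platform (about 20 mm gap). Its z axis is up.
- tape_roll: Bystander: loose dark roll of tape 53 mm across, 19 mm tall, lying flat on the table; origin at the centre of its underside.
- big_spanner: Bystander: loose steel combination spanner 184 x 35 x 7 mm lying on the table; origin at the centre of its underside.
- rule_case: Bystander: loose tape measure in its case, 77 x 36 mm, 62 mm tall, standing on the table; origin at the centre of its underside.
Mind the look-alikes: they are no part of the job. There is more than one size of the part that bears stand_top; the job needs the largest.

How it is judged (in metres and radians):
On the way, in this order (a step that is already met when the one before it is completed fails the run):
1. the lever is cracked open and the platform has begun to sink (value of joint valve above 0.08 rad and value of joint ram above 0.022 m), for 0.1 s.
2. the platform is level with the stand (z of platform_top in the frame of stand_top between -0.007 and 0.007 m), for 0.2 s.
3. the lever is pressed firmly home on its seat (value of joint valve below -0.02 rad), for 0.2 s.
At the end, for the whole second after the job is handed in: The platform's top is within 7 mm of the height of the stand's top and no longer sinking, and the release lever is shut (less than 0.03 rad open) after having been pressed home on its seat (all of step 2 and value of joint valve below 0.03 rad and velocity of joint ram below 0.001 m/s); the robot touches nothing.
It fails at once if the platform sinks faster than 25 mm/s (velocity of joint ram above 0.025 m/s).
It fails at once if the lever is forced onto its seat (beyond -0.075 rad, about 25 N at the knob) (value of joint valve below -0.075 rad).
It fails at once if the robot touches the platform, the ram or the tin (contact force between any of the fingers, the arm and ram above 1 N).
It fails at once if a bystander is moved by more than 20 mm (distance of any of tape_roll, big_spanner, rule_case from where it was at the start of the episode above 0.02 m).
It also fails if it takes over 72 s, if anything falls off the work surface, if the arm or the gripper's body presses on something with over 40 N, if the wrist force passes 120 N, or if a joint passes its speed limit or range.

## Working session

There is one attempt and no reset: what is moved stays moved. The work goes in short steps, Python scripts to look and compute and a tool call to move; the robot and the scene stay as the last step left them, time stands still between calls to the robot, and variables do not carry over. Pictures are saved under pics/ and viewed, and the job is handed in when it is done.

Besides the shell and the picture viewer there is one more tool, called after "Emit:" by a JSON object that holds its "api" and its "payload", one argument or row to a line. carry_out: Moves the arm, as the interface text tells. Its arguments: {"type":"object","properties":{"series":{"type":"array","items":{"type":"object","properties":{"tx":{"type":"number"},"ty":{"type":"number"},"tz":{"type":"number"},"roll":{"type":"number"},"hand":{"type":"number"}}}},"squeeze":{"type":"number"}},"required":["series"]}

```bash
mkdir -p pics; ls; python3 - <<'E'
from rig import *
import cv2
o=get_obs()
for k,v in o.items(): print(k,v)
for n in ("scene","top","wrist"):
    cv2.imwrite(f"pics/{n}0.png",capture(n)[:,:,::-1]); print(n,camera_info(n))
E
```

```text
pics
clock 0.0
q [ 5.45258014e+01  1.03994459e+01  9.21280608e+01  3.83891838e-04
  7.75658726e+01 -1.18195543e+01]
joint_vel [-0.08646337  0.10826711 -0.08216874  0.05606965 -0.04980375  0.02713376]
tau [-2.40646868e-04 -4.33861256e+01 -3.41853583e+01  7.02247373e-02
  3.83113010e-02 -1.20182508e-04]
tool_pos [0.23038598 0.52628635 0.23786447]
ee_rot [[-9.51146014e-04  4.01223376e-01  9.15979748e-01]
 [-1.32345397e-03  9.15978855e-01 -4.01224359e-01]
 [-9.99998672e-01 -1.59387998e-03 -3.40228968e-04]]
wrist_force [ 0.39081303 -0.02781113  0.55391414]
moment [0.03621549 0.00653936 0.01559857]
gripper_width 0.08821845907533457
scene {'fx': 388.8434156516592, 'fy': 388.8434156516592, 'cx': 251.13575920182717, 'cy': 194.8116218407063, 'rvec': array([ 1.87793215, -0.8222016 ,  0.50335885]), 'tvec': array([-0.36310042,  0.31994517,  0.78724155])}
top {'fx': 418.2780299582778, 'fy': 418.2780299582778, 'cx': 258.84643946756006, 'cy': 200.0496010349114, 'rvec': array([ 2.24212605, -1.950552  ,  0.21595342]), 'tvec': array([-0.00179204,  0.61712439,  0.99398713])}
wrist {'fx': 321.6902999950426, 'fy': 321.6902999950426, 'cx': 256.7930001798905, 'cy': 191.57219715989433, 'hand_eye': array([[ 4.71299619e-04, -2.88184705e-01,  9.57574725e-01,
        -1.46530615e-01],
       [ 9.99999559e-01,  9.14212108e-04, -2.17045687e-04,
        -8.12980312e-04],
       [-8.12877161e-04,  9.57574404e-01,  2.88185008e-01,
        -7.47708995e-02],
       [ 0.00000000e+00,  0.00000000e+00,  0.00000000e+00,
         1.00000000e+00]])}
```

View pics/scene0.png

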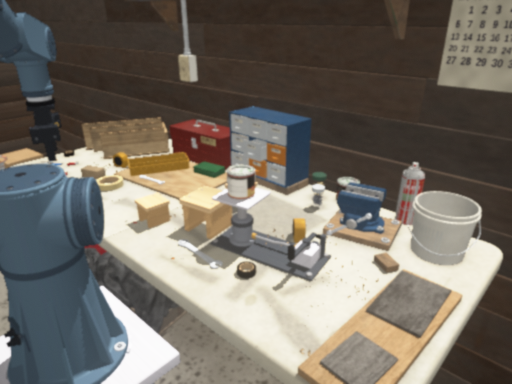

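View pics/top0.png

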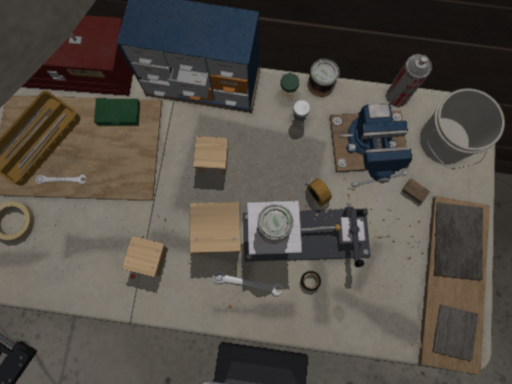

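View pics/wrist0.png

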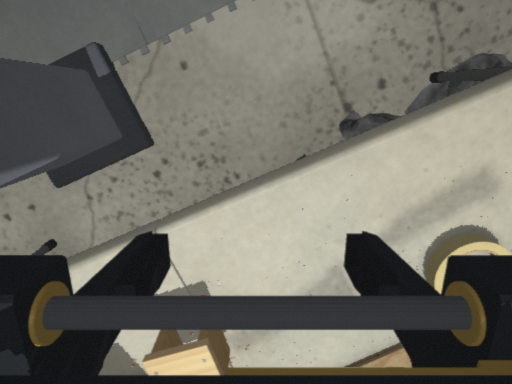

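The top view shows the largest stand at (215,227), with smaller ones at (211,153) and (144,257). The platform is at (274,228) and the valve block is around (352,230). Next I'll take close crops of the valve.

```bash
python3 - <<'E'
import cv2,numpy as np
a=cv2.imread("pics/top0.png")[190:280,300:390]; b=cv2.imread("pics/scene0.png")[215:285,240:340]
a=cv2.resize(a,(400,400),interpolation=cv2.INTER_CUBIC); b=cv2.resize(b,(400,400*70//100),interpolation=cv2.INTER_CUBIC)
c=np.zeros((400,800,3),np.uint8); c[:,:400]=a; c[:280,400:]=b
cv2.imwrite("pics/crop0.png",c)
E
```

```text
(no output)
```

View pics/crop0.png

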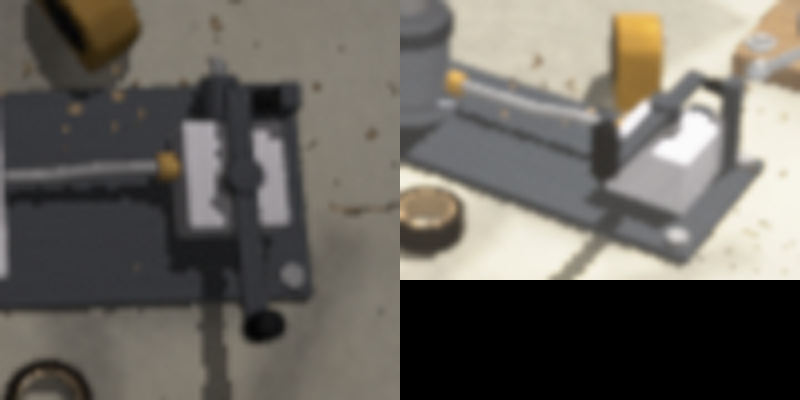

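Candidates for the knob:
- the black upright at top (360,263), which is scene (291,252)
- the dark stop post at top (362,212), which is scene (322,240)
- the dark tape roll at top (311,281)

By the description it is the first: it stands on the free end of the lever, with the spindle at top (355,229). Now I'll measure.

```bash
cat > h.py <<'E'
from rig import *
import cv2,numpy as np
def cam(n,o=None):
    c=camera_info(n);K=np.array([[c['fx'],0,c['cx']],[0,c['fy'],c['cy']],[0,0,1]])
    if n!='wrist':
        R=cv2.Rodrigues(np.array(c['rvec']))[0]; t=np.array(c['tvec']).ravel()
    else:
        o=o or get_obs(); T=np.eye(4);T[:3,:3]=o['ee_rot'];T[:3,3]=o['tool_pos']; M=np.linalg.inv(T@c['hand_eye']); R,t=M[:3,:3],M[:3,3]
    return K,R,t
def ray(n,uv,o=None):
    K,R,t=cam(n,o); d=R.T@np.linalg.solve(K,[uv[0],uv[1],1]); return -R.T@t,d
def plane(n,uv,z,o=None):
    C,d=ray(n,uv,o); return C+d*(z-C[2])/d[2]
def tri(n1,a,n2,b):
    C1,d1=ray(n1,a);C2,d2=ray(n2,b);s=np.linalg.lstsq(np.c_[d1,-d2],C2-C1,rcond=None)[0]
    p,q=C1+s[0]*d1,C2+s[1]*d2; return (p+q)/2,np.linalg.norm(p-q)
def proj(n,P,o=None):
    K,R,t=cam(n,o); p=K@(R@np.array(P)+t); return p[:2]/p[2]
E
python3 - <<'E'
from h import *
np.set_printoptions(precision=4,suppress=True)
print("knob tri",tri('top',(359.6,263),'scene',(290.8,252.5)))
k=plane('top',(359.6,263),.095);s=plane('top',(354.7,229.4),.075);print("knob",k,"sp",s,np.linalg.norm((k-s)[:2]))
im=cv2.imread('pics/top0.png')
print("tape",plane('top',(311,281),.01),"stand",plane('top',(215,227),.11),"platform",plane('top',(274,228),.16))
for uv in [(191,203),(240,203),(241,251),(191,252)]: print("standcorner",plane('top',uv,.11))
for uv in [(369,210),(369,260),(244,260)]: print("basecorner",plane('top',uv,.008))
print("case",plane('top',(319,191),.06))
for uv in [(247,202),(299,201),(301,255),(249,256)]: print("platcorner",plane('top',uv,.16))
E
```

```text
knob tri (array([ 0.4864, -0.1792,  0.0809]), np.float64(0.0029679253640913323))
knob [ 0.4861 -0.1771  0.095 ] sp [ 0.5689 -0.1624  0.075 ] 0.08406137677828174
tape [ 0.4317 -0.0769  0.01  ] stand [0.5219 0.1774 0.11  ] platform [0.5314 0.0379 0.16  ]
standcorner [0.572  0.2446 0.11  ]
standcorner [0.5885 0.1268 0.11  ]
standcorner [0.4738 0.1073 0.11  ]
standcorner [0.4551 0.2241 0.11  ]
basecorner [ 0.6383 -0.2098  0.008 ]
basecorner [ 0.506  -0.2206  0.008 ]
basecorner [0.461  0.1015 0.008 ]
case [ 0.658  -0.0659  0.06  ]
platcorner [0.5828 0.1075 0.16  ]
platcorner [ 0.6018 -0.0111  0.16  ]
platcorner [ 0.4791 -0.0301  0.16  ]
platcorner [0.4607 0.0852 0.16  ]
```

```bash
python3 - <<'E'
from h import *
np.set_printoptions(precision=4,suppress=True)
b=cv2.imread("pics/scene0.png")[155:255,170:290]
cv2.imwrite("pics/crop1.png",cv2.resize(b,(780,650)[0:1]+(600,) if 0 else (720,600),interpolation=cv2.INTER_CUBIC))
E
```

```text
(no output)
```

View pics/crop1.png

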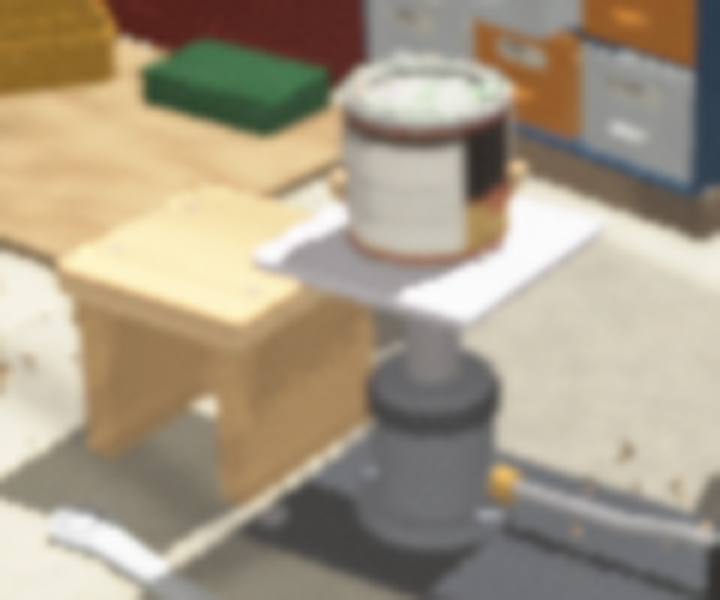

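```bash
python3 - <<'E'
from h import *
np.set_printoptions(precision=4,suppress=True)
f=lambda u,v:(170+(u+.5)/6-.5,155+(v+.5)/6-.5)
a=cv2.imread("pics/top0.png")[190:270,180:310]
cv2.imwrite("pics/crop2.png",cv2.resize(a,(780,480),interpolation=cv2.INTER_CUBIC))
for n,t,s in [("pn",(301,255),f(463,320)),("pl",(249,256),f(253,260)),("pr",(299,201),f(604,228)),("sn",(241,251),f(238,327)),("sl",(191,252),f(60,265))]: print(n,tri('top',t,'scene',s))
E
```

```text
pn (array([ 0.4808, -0.0316,  0.1555]), np.float64(0.003286543729801173))
pl (array([0.4623, 0.0845, 0.154 ]), np.float64(0.0027378323804933226))
pr (array([ 0.6031, -0.011 ,  0.1511]), np.float64(0.002005811996737759))
sn (array([0.4733, 0.1081, 0.107 ]), np.float64(0.0020695539009303802))
sl (array([0.4551, 0.2243, 0.109 ]), np.float64(0.00021583968720976523))
```

View pics/crop2.png

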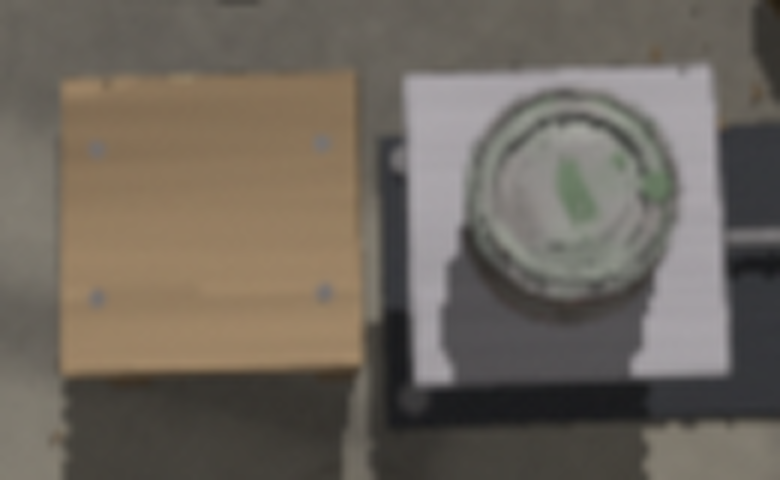

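Emit:
{"api": "carry_out", "payload": {
  "series": [
    {"tx": 0.012, "ty": -0.034, "tz": 0.016, "roll": 3.3},
    {"tx": 0.012, "ty": -0.034, "tz": 0.016, "roll": 3.3},
    {"tx": 0.012, "ty": -0.034, "tz": 0.016, "roll": 3.3},
    {"tx": 0.012, "ty": -0.034, "tz": 0.016, "roll": 3.3},
    {"tx": 0.012, "ty": -0.034, "tz": 0.016, "roll": 3.3},
    {"tx": 0.012, "ty": -0.034, "tz": 0.0, "roll": 3.3},
    {"tx": 0.012, "ty": -0.034, "tz": 0.0, "roll": 3.3},
    {"tx": 0.012, "ty": -0.034, "tz": 0.0, "roll": 3.3},
    {"tx": 0.012, "ty": -0.034, "tz": 0.0, "roll": 3.3},
    {"tx": 0.012, "ty": -0.034, "tz": 0.0, "roll": 3.3}
  ]
}}

```text
invalid input at $.series[0]: expected keys tx, ty, tz, roll, hand
```

Emit:
{"api": "carry_out", "payload": {
  "series": [
    {"tx": 0.013, "ty": -0.036},
    {"tx": 0.013, "ty": -0.036},
    {"tx": 0.013, "ty": -0.036},
    {"tx": 0.013, "ty": -0.036},
    {"tx": 0.013, "ty": -0.036},
    {"tx": 0.013, "ty": -0.036},
    {"tx": 0.013, "ty": -0.036, "tz": -0.01},
    {"tx": 0.013, "ty": -0.036, "tz": -0.015},
    {"tx": 0.013, "ty": -0.036, "tz": -0.02},
    {"tx": 0.013, "ty": -0.036, "tz": -0.02}
  ]
}}

```text
invalid input at $.series[0]: expected keys tx, ty, tz, roll, hand
```

All keys are needed in each row.

Emit:
{"api": "carry_out", "payload": {
  "series": [
    {"tx": 0.012, "ty": -0.034, "tz": 0.016, "roll": 3.3, "hand": 0.088},
    {"tx": 0.012, "ty": -0.034, "tz": 0.016, "roll": 3.3, "hand": 0.088},
    {"tx": 0.012, "ty": -0.034, "tz": 0.016, "roll": 3.3, "hand": 0.088},
    {"tx": 0.012, "ty": -0.034, "tz": 0.016, "roll": 3.3, "hand": 0.088},
    {"tx": 0.012, "ty": -0.034, "tz": 0.016, "roll": 3.3, "hand": 0.088},
    {"tx": 0.012, "ty": -0.034, "tz": 0.0, "roll": 3.3, "hand": 0.088},
    {"tx": 0.012, "ty": -0.034, "tz": 0.0, "roll": 3.3, "hand": 0.088},
    {"tx": 0.012, "ty": -0.034, "tz": 0.0, "roll": 3.3, "hand": 0.088},
    {"tx": 0.012, "ty": -0.034, "tz": 0.0, "roll": 3.3, "hand": 0.088},
    {"tx": 0.012, "ty": -0.034, "tz": 0.0, "roll": 3.3, "hand": 0.088}
  ]
}}

```text
clock: 0.98
tool_pos: [0.3506, 0.1851, 0.3187]
ee_rot: [[0.0, -0.166, 0.986], [0.0, 0.986, 0.166], [-1.0, -0.0, 0.0]]
wrist_force: [0.4, 0.6, -0.9]
gripper_width: 0.0875
```

Emit:
{"api": "carry_out", "payload": {
  "series": [
    {"tx": 0.013, "ty": -0.036, "tz": 0, "roll": 0, "hand": 0.06},
    {"tx": 0.013, "ty": -0.036, "tz": 0, "roll": 0, "hand": 0.06},
    {"tx": 0.013, "ty": -0.036, "tz": 0, "roll": 0, "hand": 0.06},
    {"tx": 0.013, "ty": -0.036, "tz": 0, "roll": 0, "hand": 0.06},
    {"tx": 0.013, "ty": -0.036, "tz": 0, "roll": 0, "hand": 0.06},
    {"tx": 0.013, "ty": -0.036, "tz": 0, "roll": 0, "hand": 0.06},
    {"tx": 0.013, "ty": -0.036, "tz": -0.03, "roll": 0, "hand": 0.06},
    {"tx": 0.013, "ty": -0.036, "tz": -0.03, "roll": 0, "hand": 0.06},
    {"tx": 0.013, "ty": -0.036, "tz": -0.03, "roll": 0, "hand": 0.06},
    {"tx": 0.013, "ty": -0.036, "tz": -0.03, "roll": 0, "hand": 0.06}
  ]
}}

```text
clock: 1.82
tool_pos: [0.4733, -0.1543, 0.2147]
ee_rot: [[0.0, -0.162, 0.987], [-0.0, 0.987, 0.162], [-1.0, -0.0, 0.0]]
wrist_force: [-0.0, -0.0, 0.5]
gripper_width: 0.0596
```

```bash
python3 - <<'E'
from h import *
capture('wrist')
o=get_obs();print(o['tool_pos'],o['clock'],o['wrist_force'])
im=capture('wrist')[:,:,::-1].copy();cv2.imwrite("pics/w1.png",im)
np.save('o1.npy',o,allow_pickle=True)
cv2.imwrite("pics/s1.png",capture('scene')[:,:,::-1])
print(proj('wrist',[.4864,-.1775,.102],o),proj('wrist',[.569,-.1624,.075],o))
E
```

```text
[ 0.47229382 -0.15786509  0.20848415] 1.8667 [-2.19014297 -3.69800705 -2.98590084]
[231.04280914 203.74944312] [236.69956928 275.91332842]
```

View pics/w1.png

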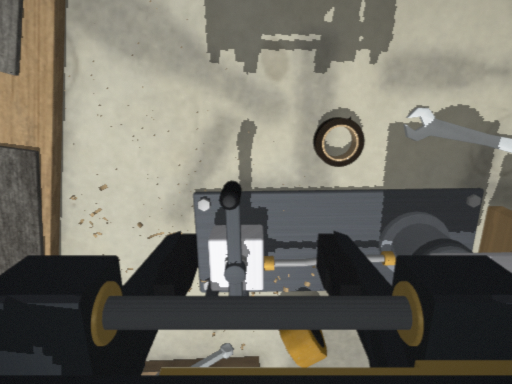

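View pics/s1.png

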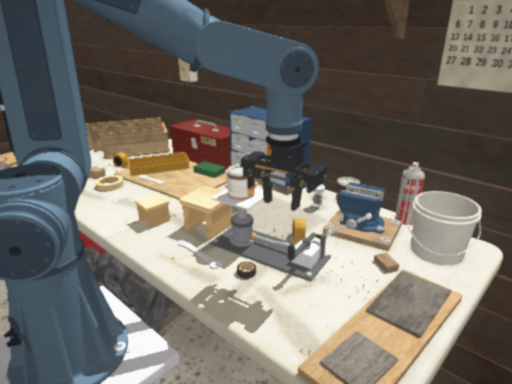

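```bash
python3 - <<'E'
from h import *
np.set_printoptions(precision=4,suppress=True)
o=get_obs();print(o['tool_pos'],o['clock'],o['wrist_force'])
im=capture('wrist')[:,:,::-1].copy();cv2.imwrite("pics/w2.png",im)
c=cv2.resize(im[160:300,180:300],(600,700),interpolation=cv2.INTER_CUBIC)[:600]
for P,col in [([.4864,-.1775,.102],(0,0,255)),([.4864,-.1775,.065],(0,255,0)),([.569,-.1624,.075],(255,0,0))]:
    p=proj('wrist',P,o);print(p);cv2.circle(c,tuple(int(v) for v in ((p-[180,160])*5)),5,col,-1)
cv2.imwrite("pics/c3.png",c)
E
```

```text
[ 0.4718 -0.1536  0.2126] 1.9667 [-0.4538  0.723   0.5564]
[226.0838 201.8558]
[229.4709 189.6692]
[232.4137 273.3682]
```

View pics/c3.png

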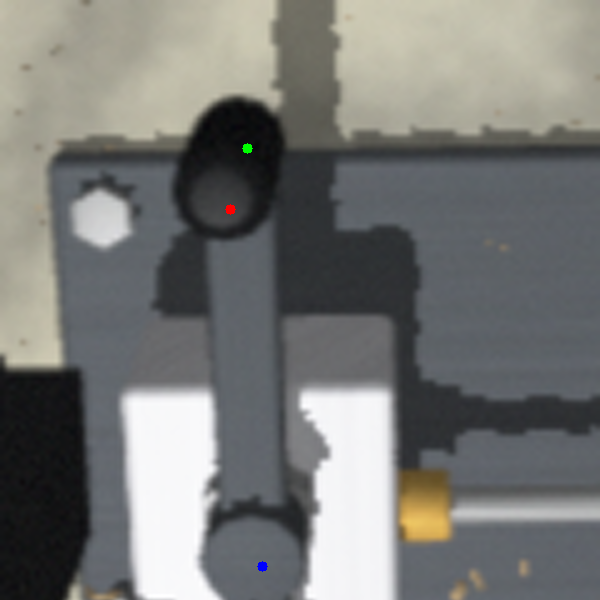

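```bash
python3 - <<'E'
from h import *
np.set_printoptions(precision=4,suppress=True)
o=get_obs();o=dict(o)
import numpy as np
k=plane('wrist',(180+221/5-.4,160+195/5-.4),.102,o);s=plane('wrist',(180+253/5-.4,160+558/5-.4),.078,o)
print(o['tool_pos'],k,s,np.linalg.norm((k-s)[:2]),np.degrees(np.arctan2(*(s-k)[1::-1])), k-o['tool_pos'])
y=o['ee_rot'][:,1];print(np.degrees(np.arctan2(y[1],y[0])))
E
```

```text
[ 0.4725 -0.1528  0.2145] [ 0.4855 -0.1792  0.102 ] [ 0.5675 -0.1642  0.078 ] 0.08336830301507024 10.395431157433585 [ 0.0131 -0.0264 -0.1125]
99.24393589417828
```

Emit:
{"api": "carry_out", "payload": {
  "series": [
    {"tx": 0.0065, "ty": -0.013, "tz": -0.01, "roll": 0.4, "hand": 0.06},
    {"tx": 0.0065, "ty": -0.013, "tz": -0.01, "roll": 0.4, "hand": 0.06},
    {"tx": 0, "ty": 0, "tz": -0.025, "roll": 0, "hand": 0.06},
    {"tx": 0, "ty": 0, "tz": -0.025, "roll": 0, "hand": 0.06},
    {"tx": 0, "ty": 0, "tz": -0.025, "roll": 0, "hand": 0.06},
    {"tx": 0, "ty": 0, "tz": -0.025, "roll": 0, "hand": 0.06},
    {"tx": 0, "ty": 0, "tz": -0.014, "roll": 0, "hand": 0.06},
    {"tx": 0, "ty": 0, "tz": -0.008, "roll": 0, "hand": 0.06},
    {"tx": 0, "ty": 0, "tz": 0, "roll": 0, "hand": 0.045},
    {"tx": 0, "ty": 0, "tz": 0, "roll": 0, "hand": 0.035}
  ],
  "squeeze": 10
}}

```text
clock: 2.85
tool_pos: [0.487, -0.1784, 0.0753]
ee_rot: [[0.002, -0.177, 0.984], [-0.001, 0.984, 0.177], [-1.0, -0.001, 0.001]]
wrist_force: [-0.1, -0.6, 0.6]
gripper_width: 0.0489
```

```bash
python3 - <<'E'
from h import *
np.set_printoptions(precision=4,suppress=True)
o=get_obs();print(o['tool_pos'],o['clock'],o['wrist_force'],o['gripper_width'])
im=capture('wrist')[:,:,::-1].copy();cv2.imwrite("pics/w4.png",im)
cv2.imwrite("pics/s4.png",capture('scene')[:,:,::-1])
o=get_obs();print(o['tool_pos'],o['clock'],o['wrist_force'],o['gripper_width'])
E
```

```text
[ 0.487  -0.1784  0.0753] 2.85 [-0.1071 -0.5891  0.5796] 0.04892228518600719
[ 0.4875 -0.179   0.0758] 2.95 [-0.2626 -0.3902 -0.9951] 0.041031090288726674
```

View pics/w4.png

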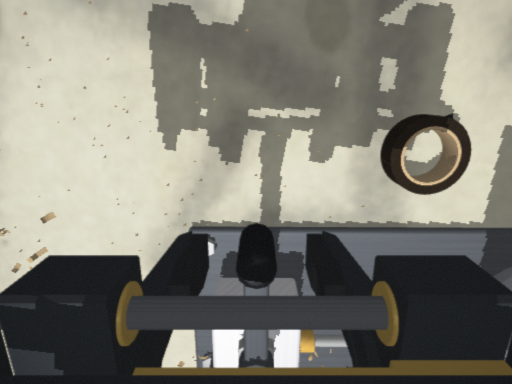

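View pics/s4.png

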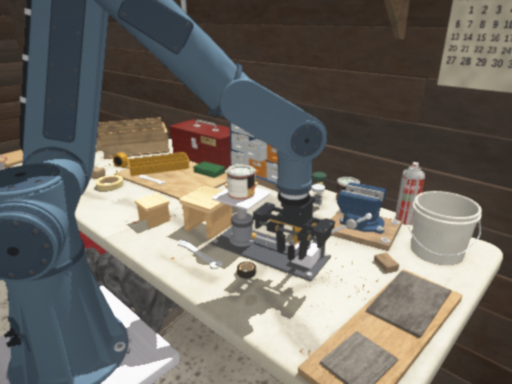

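Emit:
{"api": "carry_out", "payload": {
  "series": [
    {"tx": 0, "ty": 0, "tz": -0.004, "roll": 0, "hand": 0.03},
    {"tx": 0, "ty": 0, "tz": 0, "roll": 0, "hand": 0.02},
    {"tx": 0, "ty": 0, "tz": 0, "roll": 0, "hand": 0.015},
    {"tx": 0, "ty": 0, "tz": 0, "roll": 0, "hand": 0.01},
    {"tx": 0, "ty": 0, "tz": 0, "roll": 0, "hand": 0.01}
  ],
  "squeeze": 30
}}

```text
clock: 3.37
tool_pos: [0.4863, -0.1788, 0.0702]
ee_rot: [[0.0, -0.176, 0.984], [-0.0, 0.984, 0.176], [-1.0, -0.0, 0.0]]
wrist_force: [-0.4, 0.0, 1.6]
gripper_width: 0.017
```

```bash
python3 - <<'E'
from h import *
np.set_printoptions(precision=4,suppress=True)
for i in range(3):
    o=get_obs();print(o['tool_pos'],o['clock'],o['wrist_force'],o['moment'],o['gripper_width'])
    im=capture('scene')[:,:,::-1].copy()
cv2.imwrite("pics/s5.png",im)
E
```

```text
[ 0.4863 -0.1788  0.0702] 3.3667 [-0.3649  0.0494  1.6067] [-0.0102  0.0736 -0.0286] 0.016985573024196485
[ 0.4864 -0.1788  0.0702] 3.4167 [-0.2465 -0.8364  3.1487] [0.0147 0.1175 0.0165] 0.017310128545696073
[ 0.4864 -0.1788  0.0702] 3.4667 [ 0.5997 -1.0003  2.235 ] [0.0464 0.0776 0.0273] 0.01722251835802584
```

```bash
cat >> h.py <<'E'
A=np.array([0.5701,-0.1640]);TH0=10.0
def knob(th):
    a=np.radians(TH0)+th; return A-0.085*np.array([np.cos(a),np.sin(a)])
def valve(o):
    d=A-o['tool_pos'][:2]; return np.arctan2(d[1],d[0])-np.radians(TH0), np.hypot(*d)
B=cv2.imread('pics/s5.png')
def track(im,z0=.1555,ref=B):
    # tin body template, sub-pixel shift along projected vertical
    x0,x1,y0,y1=228,254,166,196
    S=6;T=cv2.resize(ref[y0:y1,x0:x1],None,fx=S,fy=S,interpolation=cv2.INTER_CUBIC)
    m=6;W=cv2.resize(im[y0-m:y1+30,x0-m:x1+m],None,fx=S,fy=S,interpolation=cv2.INTER_CUBIC)
    r=cv2.matchTemplate(W,T,cv2.TM_CCOEFF_NORMED);_,s,_,l=cv2.minMaxLoc(r)
    du,dv=l[0]/S-m,l[1]/S-m
    P=np.array([.534,.038,z0+.04]);a=proj('scene',P);g=(proj('scene',P-[0,0,.05])-a)/.05
    return dv/g[1],du,dv,s
def look():
    o=get_obs();im=capture('scene')[:,:,::-1].copy();t=track(im)
    th,r=valve(o);k=np.array([np.cos(th+np.radians(TH0)),np.sin(th+np.radians(TH0))]);f=o['wrist_force'][:2]
    print("t %.2f th %.3f r %.4f ftan(open+ reaction) %.1f frad %.1f drop %.1fmm du %.1f dv %.2f s %.2f"%(o['clock'],th,r,f@[-k[1],k[0]],f@k,t[0]*1e3,*t[1:]),'F',o['wrist_force'].round(1))
    return o,im
E
python3 - <<'E'
from h import *
np.set_printoptions(precision=4,suppress=True)
look();o,im=look()
p=knob(0)
for th in [.1,.2,.25,.3,.35,.4,.45,.5,.55,.6,.65,.7,.75,.8,.85,.9,.95,1.0]: q=knob(th);print(th,((q-p)*1e3).round(1),(q*1e3).round(1));p=q
E
```

```text
t 3.52 th 0.001 r 0.0851 ftan(open+ reaction) -0.3 frad -0.8 drop 0.0mm du 0.0 dv 0.00 s 1.00 F [-0.8 -0.5  2.6]
t 3.57 th 0.001 r 0.0851 ftan(open+ reaction) -0.4 frad -1.2 drop 0.0mm du 0.0 dv 0.00 s 1.00 F [-1.1 -0.6  2.9]
0.1 [ 1.9 -8.3] [ 488.3 -187. ]
0.2 [ 2.7 -8.1] [ 491.  -195.1]
0.25 [ 1.7 -3.9] [ 492.6 -199. ]
0.3 [ 1.8 -3.8] [ 494.5 -202.8]
0.35 [ 2.  -3.7] [ 496.5 -206.6]
0.4 [ 2.2 -3.6] [ 498.7 -210.2]
0.45 [ 2.4 -3.5] [ 501.1 -213.7]
0.5 [ 2.6 -3.4] [ 503.7 -217.1]
0.55 [ 2.7 -3.3] [ 506.5 -220.3]
0.6 [ 2.9 -3.1] [ 509.3 -223.4]
0.65 [ 3. -3.] [ 512.4 -226.4]
0.7 [ 3.2 -2.8] [ 515.6 -229.2]
0.75 [ 3.3 -2.6] [ 518.9 -231.9]
0.8 [ 3.5 -2.5] [ 522.4 -234.3]
0.85 [ 3.6 -2.3] [ 525.9 -236.6]
0.9 [ 3.7 -2.1] [ 529.6 -238.7]
0.95 [ 3.8 -1.9] [ 533.4 -240.7]
1.0 [ 3.9 -1.7] [ 537.3 -242.4]
```

Emit:
{"api": "carry_out", "payload": {
  "series": [
    {"tx": 0.0009, "ty": -0.0042, "tz": 0, "roll": 2.9, "hand": 0.01},
    {"tx": 0.001, "ty": -0.0041, "tz": 0, "roll": 2.9, "hand": 0.01},
    {"tx": 0.0013, "ty": -0.0041, "tz": 0, "roll": 2.8, "hand": 0.01},
    {"tx": 0.0014, "ty": -0.004, "tz": 0, "roll": 2.9, "hand": 0.01},
    {"tx": 0.0017, "ty": -0.0039, "tz": 0, "roll": 2.8, "hand": 0.01},
    {"tx": 0, "ty": 0, "tz": 0, "roll": 0, "hand": 0.01}
  ]
}}

```text
clock: 4.12
tool_pos: [0.4928, -0.1994, 0.0701]
ee_rot: [[0.0, -0.415, 0.91], [-0.0, 0.91, 0.415], [-1.0, -0.0, 0.0]]
wrist_force: [-1.0, -0.1, 3.4]
gripper_width: 0.0172
```

```bash
python3 -c "
from h import *
look()"
```

```text
t 4.12 th 0.255 r 0.0850 ftan(open+ reaction) 0.3 frad -0.9 drop 0.0mm du 0.0 dv 0.00 s 1.00 F [-1.  -0.1  3.4]
```

Emit:
{"api": "carry_out", "payload": {
  "series": [
    {"tx": 0.0018, "ty": -0.0038, "tz": 0, "roll": 2.9, "hand": 0.01},
    {"tx": 0, "ty": 0, "tz": 0, "roll": 0, "hand": 0.01},
    {"tx": 0, "ty": 0, "tz": 0, "roll": 0, "hand": 0.01},
    {"tx": 0.002, "ty": -0.0037, "tz": 0, "roll": 2.9, "hand": 0.01},
    {"tx": 0, "ty": 0, "tz": 0, "roll": 0, "hand": 0.01},
    {"tx": 0, "ty": 0, "tz": 0, "roll": 0, "hand": 0.01},
    {"tx": 0, "ty": 0, "tz": 0, "roll": 0, "hand": 0.01}
  ]
}}

```text
clock: 4.75
tool_pos: [0.4965, -0.2065, 0.0701]
ee_rot: [[0.0, -0.502, 0.865], [-0.001, 0.865, 0.502], [-1.0, -0.001, 0.0]]
wrist_force: [-0.5, 0.4, 4.1]
gripper_width: 0.0169
```

```bash
python3 -c "
from h import *
look()"
```

```text
t 4.75 th 0.349 r 0.0850 ftan(open+ reaction) 0.6 frad -0.2 drop 0.0mm du 0.0 dv 0.00 s 1.00 F [-0.5  0.4  4.1]
```

Emit:
{"api": "carry_out", "payload": {
  "series": [
    {"tx": 0.0022, "ty": -0.0036, "tz": 0, "roll": 2.9, "hand": 0.01},
    {"tx": 0, "ty": 0, "tz": 0, "roll": 0, "hand": 0.01},
    {"tx": 0, "ty": 0, "tz": 0, "roll": 0, "hand": 0.01},
    {"tx": 0.0024, "ty": -0.0035, "tz": 0, "roll": 2.8, "hand": 0.01},
    {"tx": 0, "ty": 0, "tz": 0, "roll": 0, "hand": 0.01},
    {"tx": 0, "ty": 0, "tz": 0, "roll": 0, "hand": 0.01},
    {"tx": 0, "ty": 0, "tz": 0, "roll": 0, "hand": 0.01}
  ]
}}

```text
clock: 5.38
tool_pos: [0.501, -0.2136, 0.07]
ee_rot: [[0.0, -0.586, 0.811], [-0.0, 0.811, 0.586], [-1.0, -0.001, 0.0]]
wrist_force: [0.0, 0.7, 4.5]
gripper_width: 0.017
```

```bash
python3 -c "
from h import *
look()"
```

```text
t 5.38 th 0.448 r 0.0850 ftan(open+ reaction) 0.6 frad 0.5 drop 0.0mm du 0.0 dv 0.00 s 1.00 F [0.  0.7 4.5]
```

Emit:
{"api": "carry_out", "payload": {
  "series": [
    {"tx": 0.0026, "ty": -0.0034, "tz": 0, "roll": 2.9, "hand": 0.01},
    {"tx": 0, "ty": 0, "tz": 0, "roll": 0, "hand": 0.01},
    {"tx": 0, "ty": 0, "tz": 0, "roll": 0, "hand": 0.01},
    {"tx": 0, "ty": 0, "tz": 0, "roll": 0, "hand": 0.01}
  ]
}}

```text
clock: 5.77
tool_pos: [0.5037, -0.217, 0.0701]
ee_rot: [[0.0, -0.626, 0.78], [-0.0, 0.78, 0.626], [-1.0, -0.001, 0.0]]
wrist_force: [-0.0, 1.1, 5.0]
gripper_width: 0.017
```

```bash
python3 -c "
from h import *
o,im=look();cv2.imwrite('pics/s6.png',im);cv2.imwrite('pics/w6.png',capture('wrist')[:,:,::-1])"
```

```text
t 5.77 th 0.498 r 0.0850 ftan(open+ reaction) 0.9 frad 0.7 drop 0.0mm du 0.0 dv 0.00 s 1.00 F [-0.   1.1  5. ]
```

View pics/w6.png

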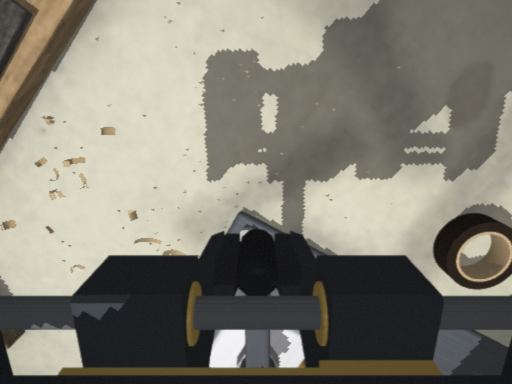

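The wrist view shows the knob gripped at (258,260). The lever runs straight down the picture to the spindle at (257,350), so it is turning with the hand. I'll keep opening in steps.

Emit:
{"api": "carry_out", "payload": {
  "series": [
    {"tx": 0.0027, "ty": -0.0033, "tz": 0, "roll": 2.9, "hand": 0.01},
    {"tx": 0, "ty": 0, "tz": 0, "roll": 0, "hand": 0.01},
    {"tx": 0, "ty": 0, "tz": 0, "roll": 0, "hand": 0.01},
    {"tx": 0, "ty": 0, "tz": 0, "roll": 0, "hand": 0.01}
  ]
}}

```text
clock: 6.2
tool_pos: [0.5064, -0.2202, 0.0701]
ee_rot: [[0.001, -0.664, 0.747], [-0.0, 0.747, 0.664], [-1.0, -0.001, 0.0]]
wrist_force: [-0.8, 1.2, 5.1]
gripper_width: 0.0169
```

```bash
python3 -c "
from h import *
look()"
```

```text
t 6.20 th 0.548 r 0.0850 ftan(open+ reaction) 1.4 frad 0.2 drop 1.5mm du 0.0 dv 0.50 s 0.99 F [-0.8  1.2  5.1]
```

Emit:
{"api": "carry_out", "payload": {
  "series": [
    {"tx": 0, "ty": 0, "tz": 0, "roll": 0, "hand": 0.01},
    {"tx": 0, "ty": 0, "tz": 0, "roll": 0, "hand": 0.01},
    {"tx": 0, "ty": 0, "tz": 0, "roll": 0, "hand": 0.01},
    {"tx": 0, "ty": 0, "tz": 0, "roll": 0, "hand": 0.01},
    {"tx": 0, "ty": 0, "tz": 0, "roll": 0, "hand": 0.01},
    {"tx": 0, "ty": 0, "tz": 0, "roll": 0, "hand": 0.01},
    {"tx": 0, "ty": 0, "tz": 0, "roll": 0, "hand": 0.01},
    {"tx": 0, "ty": 0, "tz": 0, "roll": 0, "hand": 0.01}
  ]
}}

```text
clock: 6.92
tool_pos: [0.5064, -0.2202, 0.0701]
ee_rot: [[0.001, -0.664, 0.747], [-0.0, 0.747, 0.664], [-1.0, -0.001, 0.0]]
wrist_force: [-0.7, 0.4, 4.6]
gripper_width: 0.0169
```

```bash
python3 -c "
from h import *
look()"
```

```text
t 6.92 th 0.548 r 0.0849 ftan(open+ reaction) 0.8 frad -0.2 drop 4.6mm du 0.0 dv 1.50 s 0.99 F [-0.7  0.4  4.6]
```

Emit:
{"api": "carry_out", "payload": {
  "series": [
    {"tx": 0, "ty": 0, "tz": 0, "roll": 0, "hand": 0.01},
    {"tx": 0, "ty": 0, "tz": 0, "roll": 0, "hand": 0.01},
    {"tx": 0, "ty": 0, "tz": 0, "roll": 0, "hand": 0.01},
    {"tx": 0, "ty": 0, "tz": 0, "roll": 0, "hand": 0.01},
    {"tx": 0, "ty": 0, "tz": 0, "roll": 0, "hand": 0.01},
    {"tx": 0, "ty": 0, "tz": 0, "roll": 0, "hand": 0.01},
    {"tx": 0, "ty": 0, "tz": 0, "roll": 0, "hand": 0.01},
    {"tx": 0, "ty": 0, "tz": 0, "roll": 0, "hand": 0.01},
    {"tx": 0, "ty": 0, "tz": 0, "roll": 0, "hand": 0.01},
    {"tx": 0, "ty": 0, "tz": 0, "roll": 0, "hand": 0.01}
  ]
}}

```text
clock: 7.8
tool_pos: [0.5064, -0.2202, 0.07]
ee_rot: [[0.001, -0.664, 0.747], [-0.0, 0.747, 0.664], [-1.0, -0.001, 0.0]]
wrist_force: [-0.5, 0.6, 6.4]
gripper_width: 0.0169
```

Emit:
{"api": "carry_out", "payload": {
  "series": [
    {"tx": 0, "ty": 0, "tz": 0, "roll": 0, "hand": 0.01},
    {"tx": 0, "ty": 0, "tz": 0, "roll": 0, "hand": 0.01},
    {"tx": 0, "ty": 0, "tz": 0, "roll": 0, "hand": 0.01},
    {"tx": 0, "ty": 0, "tz": 0, "roll": 0, "hand": 0.01},
    {"tx": 0, "ty": 0, "tz": 0, "roll": 0, "hand": 0.01},
    {"tx": 0, "ty": 0, "tz": 0, "roll": 0, "hand": 0.01},
    {"tx": 0, "ty": 0, "tz": 0, "roll": 0, "hand": 0.01},
    {"tx": 0, "ty": 0, "tz": 0, "roll": 0, "hand": 0.01},
    {"tx": 0, "ty": 0, "tz": 0, "roll": 0, "hand": 0.01},
    {"tx": 0, "ty": 0, "tz": 0, "roll": 0, "hand": 0.01}
  ]
}}

```text
clock: 8.63
tool_pos: [0.5064, -0.2202, 0.0701]
ee_rot: [[0.001, -0.664, 0.747], [-0.0, 0.747, 0.664], [-1.0, -0.001, 0.0]]
wrist_force: [-0.4, 0.9, 5.1]
gripper_width: 0.0167
```

Emit:
{"api": "carry_out", "payload": {
  "series": [
    {"tx": 0, "ty": 0, "tz": 0, "roll": 0, "hand": 0.01},
    {"tx": 0, "ty": 0, "tz": 0, "roll": 0, "hand": 0.01},
    {"tx": 0, "ty": 0, "tz": 0, "roll": 0, "hand": 0.01},
    {"tx": 0, "ty": 0, "tz": 0, "roll": 0, "hand": 0.01},
    {"tx": 0, "ty": 0, "tz": 0, "roll": 0, "hand": 0.01},
    {"tx": 0, "ty": 0, "tz": 0, "roll": 0, "hand": 0.01},
    {"tx": 0, "ty": 0, "tz": 0, "roll": 0, "hand": 0.01},
    {"tx": 0, "ty": 0, "tz": 0, "roll": 0, "hand": 0.01},
    {"tx": 0, "ty": 0, "tz": 0, "roll": 0, "hand": 0.01},
    {"tx": 0, "ty": 0, "tz": 0, "roll": 0, "hand": 0.01}
  ]
}}

```text
clock: 9.47
tool_pos: [0.5064, -0.2202, 0.0701]
ee_rot: [[0.001, -0.664, 0.747], [-0.0, 0.747, 0.664], [-1.0, -0.001, 0.0]]
wrist_force: [0.0, 0.7, 5.5]
gripper_width: 0.017
```

```bash
python3 -c "
from h import *
look()"
```

```text
t 9.47 th 0.548 r 0.0849 ftan(open+ reaction) 0.5 frad 0.5 drop 16.4mm du 0.2 dv 5.33 s 0.99 F [0.  0.7 5.5]
```

Emit:
{"api": "carry_out", "payload": {
  "series": [
    {"tx": 0, "ty": 0, "tz": 0, "roll": 0, "hand": 0.01},
    {"tx": 0, "ty": 0, "tz": 0, "roll": 0, "hand": 0.01},
    {"tx": 0, "ty": 0, "tz": 0, "roll": 0, "hand": 0.01},
    {"tx": 0, "ty": 0, "tz": 0, "roll": 0, "hand": 0.01},
    {"tx": 0, "ty": 0, "tz": 0, "roll": 0, "hand": 0.01},
    {"tx": 0, "ty": 0, "tz": 0, "roll": 0, "hand": 0.01},
    {"tx": 0, "ty": 0, "tz": 0, "roll": 0, "hand": 0.01},
    {"tx": 0, "ty": 0, "tz": 0, "roll": 0, "hand": 0.01},
    {"tx": 0, "ty": 0, "tz": 0, "roll": 0, "hand": 0.01},
    {"tx": 0, "ty": 0, "tz": 0, "roll": 0, "hand": 0.01}
  ]
}}

```text
clock: 10.35
tool_pos: [0.5064, -0.2202, 0.0701]
ee_rot: [[0.001, -0.664, 0.747], [-0.0, 0.747, 0.664], [-1.0, -0.001, 0.0]]
wrist_force: [-0.1, -0.1, 4.7]
gripper_width: 0.017
```

Emit:
{"api": "carry_out", "payload": {
  "series": [
    {"tx": 0, "ty": 0, "tz": 0, "roll": 0, "hand": 0.01},
    {"tx": 0, "ty": 0, "tz": 0, "roll": 0, "hand": 0.01},
    {"tx": 0, "ty": 0, "tz": 0, "roll": 0, "hand": 0.01},
    {"tx": 0, "ty": 0, "tz": 0, "roll": 0, "hand": 0.01},
    {"tx": 0, "ty": 0, "tz": 0, "roll": 0, "hand": 0.01},
    {"tx": 0, "ty": 0, "tz": 0, "roll": 0, "hand": 0.01},
    {"tx": 0, "ty": 0, "tz": 0, "roll": 0, "hand": 0.01},
    {"tx": 0, "ty": 0, "tz": 0, "roll": 0, "hand": 0.01},
    {"tx": 0, "ty": 0, "tz": 0, "roll": 0, "hand": 0.01},
    {"tx": 0, "ty": 0, "tz": 0, "roll": 0, "hand": 0.01}
  ]
}}

```text
clock: 11.18
tool_pos: [0.5064, -0.2202, 0.07]
ee_rot: [[0.001, -0.664, 0.747], [-0.0, 0.747, 0.664], [-1.0, -0.001, 0.0]]
wrist_force: [0.3, 0.8, 4.0]
gripper_width: 0.0171
```

Emit:
{"api": "carry_out", "payload": {
  "series": [
    {"tx": 0, "ty": 0, "tz": 0, "roll": 0, "hand": 0.01},
    {"tx": 0, "ty": 0, "tz": 0, "roll": 0, "hand": 0.01},
    {"tx": 0, "ty": 0, "tz": 0, "roll": 0, "hand": 0.01},
    {"tx": 0, "ty": 0, "tz": 0, "roll": 0, "hand": 0.01},
    {"tx": 0, "ty": 0, "tz": 0, "roll": 0, "hand": 0.01},
    {"tx": 0, "ty": 0, "tz": 0, "roll": 0, "hand": 0.01},
    {"tx": 0, "ty": 0, "tz": 0, "roll": 0, "hand": 0.01},
    {"tx": 0, "ty": 0, "tz": 0, "roll": 0, "hand": 0.01},
    {"tx": 0, "ty": 0, "tz": 0, "roll": 0, "hand": 0.01},
    {"tx": 0, "ty": 0, "tz": 0, "roll": 0, "hand": 0.01}
  ]
}}

```text
clock: 12.02
tool_pos: [0.5064, -0.2202, 0.0701]
ee_rot: [[0.001, -0.664, 0.747], [-0.0, 0.747, 0.664], [-1.0, -0.001, 0.0]]
wrist_force: [-0.1, 0.7, 5.3]
gripper_width: 0.0171
```

Emit:
{"api": "carry_out", "payload": {
  "series": [
    {"tx": 0, "ty": 0, "tz": 0, "roll": 0, "hand": 0.01},
    {"tx": 0, "ty": 0, "tz": 0, "roll": 0, "hand": 0.01},
    {"tx": 0, "ty": 0, "tz": 0, "roll": 0, "hand": 0.01},
    {"tx": 0, "ty": 0, "tz": 0, "roll": 0, "hand": 0.01},
    {"tx": 0, "ty": 0, "tz": 0, "roll": 0, "hand": 0.01},
    {"tx": 0, "ty": 0, "tz": 0, "roll": 0, "hand": 0.01},
    {"tx": 0, "ty": 0, "tz": 0, "roll": 0, "hand": 0.01},
    {"tx": 0, "ty": 0, "tz": 0, "roll": 0, "hand": 0.01},
    {"tx": 0, "ty": 0, "tz": 0, "roll": 0, "hand": 0.01},
    {"tx": 0, "ty": 0, "tz": 0, "roll": 0, "hand": 0.01}
  ]
}}

```text
clock: 12.85
tool_pos: [0.5064, -0.2202, 0.0701]
ee_rot: [[0.001, -0.664, 0.747], [-0.0, 0.747, 0.664], [-1.0, -0.001, 0.0]]
wrist_force: [-0.6, 1.0, 4.5]
gripper_width: 0.017
```

```bash
python3 -c "
from h import *
o,im=look();cv2.imwrite('pics/s7.png',im)
cv2.imwrite('pics/c7.png',cv2.resize(im[155:255,170:290],(720,600),interpolation=cv2.INTER_CUBIC))
t=capture('top')[:,:,::-1];cv2.imwrite('pics/t7.png',t);cv2.imwrite('pics/ct7.png',cv2.resize(t[190:270,180:310],(780,480),interpolation=cv2.INTER_CUBIC))"
```

```text
t 12.85 th 0.548 r 0.0850 ftan(open+ reaction) 1.2 frad 0.2 drop 32.3mm du 0.2 dv 10.50 s 0.99 F [-0.6  1.   4.5]
```

View pics/c7.png

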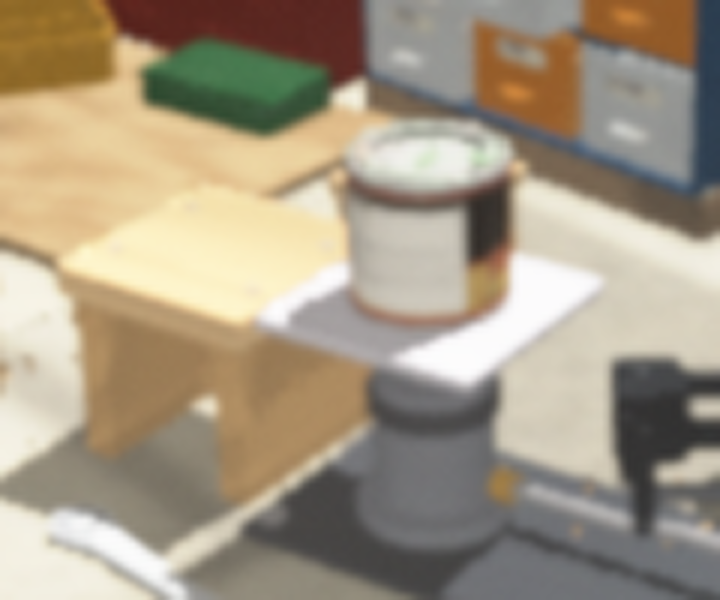

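View pics/ct7.png

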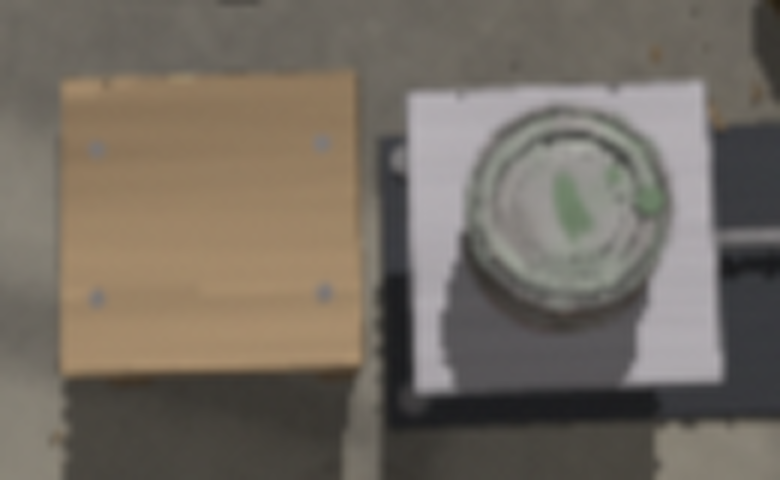

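```bash
python3 - <<'E'
from h import *
np.set_printoptions(precision=4,suppress=True)
f=lambda u,v:(170+(u+.5)/6-.5,155+(v+.5)/6-.5)
g=lambda u,v:(180+(u+.5)/6-.5,190+(v+.5)/6-.5)
for n,t,s in [("pn",g(723,382),f(467,387)),("pl",g(415,396),f(258,322)),("pr",g(705,80),f(605,283)),
 ("pn0",g(730,375),f(463,320)),("pl0",g(413,385),f(253,260)),("pr0",g(711,66),f(604,228)),
 ("sn",g(361,370),f(240,325)),("sl",g(62,374),f(60,265)),("sr",g(356,72),f(380,225))]: print(n,tri('top',t,'scene',s))
# scene-only: z along known xy; platform corners xy from top at z
E
```

```text
pn (array([ 0.4865, -0.0308,  0.12  ]), np.float64(0.0010768236060359339))
pl (array([0.4655, 0.0867, 0.1199]), np.float64(0.0016463483399312298))
pr (array([ 0.6052, -0.0095,  0.1205]), np.float64(0.0009802133751114575))
pn0 (array([ 0.4858, -0.03  ,  0.1534]), np.float64(0.0014654847119578691))
pl0 (array([0.4663, 0.0874, 0.1517]), np.float64(0.0002522021693556982))
pr0 (array([ 0.6044, -0.0092,  0.15  ]), np.float64(0.000978955749713797))
sn (array([0.4737, 0.1098, 0.1071]), np.float64(0.0015349988471927362))
sl (array([0.4557, 0.2266, 0.108 ]), np.float64(0.0014307793196774792))
sr (array([0.5902, 0.1302, 0.1135]), np.float64(0.0016947374406232141))
```

Emit:
{"api": "carry_out", "payload": {
  "series": [
    {"tx": 0, "ty": 0, "tz": 0, "roll": 0, "hand": 0.01},
    {"tx": 0, "ty": 0, "tz": 0, "roll": 0, "hand": 0.01},
    {"tx": 0, "ty": 0, "tz": 0, "roll": 0, "hand": 0.01},
    {"tx": 0, "ty": 0, "tz": 0, "roll": 0, "hand": 0.01},
    {"tx": 0, "ty": 0, "tz": 0, "roll": 0, "hand": 0.01},
    {"tx": 0, "ty": 0, "tz": 0, "roll": 0, "hand": 0.01},
    {"tx": 0, "ty": 0, "tz": 0, "roll": 0, "hand": 0.01},
    {"tx": 0, "ty": 0, "tz": 0, "roll": 0, "hand": 0.01},
    {"tx": 0, "ty": 0, "tz": 0, "roll": 0, "hand": 0.01},
    {"tx": 0, "ty": 0, "tz": 0, "roll": 0, "hand": 0.01}
  ]
}}

```text
clock: 13.78
tool_pos: [0.5064, -0.2202, 0.0701]
ee_rot: [[0.001, -0.664, 0.747], [-0.0, 0.747, 0.664], [-1.0, -0.001, 0.0]]
wrist_force: [-1.2, 0.2, 5.0]
gripper_width: 0.0171
```

Emit:
{"api": "carry_out", "payload": {
  "series": [
    {"tx": 0, "ty": 0, "tz": 0, "roll": 0, "hand": 0.01},
    {"tx": 0, "ty": 0, "tz": 0, "roll": 0, "hand": 0.01},
    {"tx": 0, "ty": 0, "tz": 0, "roll": 0, "hand": 0.01},
    {"tx": 0, "ty": 0, "tz": 0, "roll": 0, "hand": 0.01},
    {"tx": 0, "ty": 0, "tz": 0, "roll": 0, "hand": 0.01},
    {"tx": 0, "ty": 0, "tz": 0, "roll": 0, "hand": 0.01},
    {"tx": 0, "ty": 0, "tz": 0, "roll": 0, "hand": 0.01},
    {"tx": 0, "ty": 0, "tz": 0, "roll": 0, "hand": 0.01},
    {"tx": 0, "ty": 0, "tz": 0, "roll": 0, "hand": 0.01},
    {"tx": 0, "ty": 0, "tz": 0, "roll": 0, "hand": 0.01}
  ]
}}

```text
clock: 14.62
tool_pos: [0.5064, -0.2202, 0.0701]
ee_rot: [[0.001, -0.664, 0.747], [-0.0, 0.747, 0.664], [-1.0, -0.001, 0.0]]
wrist_force: [0.4, 0.6, 4.7]
gripper_width: 0.017
```

Emit:
{"api": "carry_out", "payload": {
  "series": [
    {"tx": 0, "ty": 0, "tz": 0, "roll": 0, "hand": 0.01},
    {"tx": 0, "ty": 0, "tz": 0, "roll": 0, "hand": 0.01},
    {"tx": 0, "ty": 0, "tz": 0, "roll": 0, "hand": 0.01}
  ]
}}

```text
clock: 14.87
tool_pos: [0.5064, -0.2202, 0.0701]
ee_rot: [[0.001, -0.664, 0.747], [-0.0, 0.747, 0.664], [-1.0, -0.001, 0.0]]
wrist_force: [-0.3, 0.8, 5.4]
gripper_width: 0.0168
```

```bash
python3 -c "
from h import *
o,im=look();cv2.imwrite('pics/s8.png',im)
cv2.imwrite('pics/c8.png',cv2.resize(im[155:255,170:290],(720,600),interpolation=cv2.INTER_CUBIC))
t=capture('top')[:,:,::-1];cv2.imwrite('pics/t8.png',t);cv2.imwrite('pics/ct8.png',cv2.resize(t[190:270,180:310],(780,480),interpolation=cv2.INTER_CUBIC))"
```

```text
t 14.87 th 0.548 r 0.0849 ftan(open+ reaction) 0.8 frad 0.3 drop 41.5mm du 0.2 dv 13.50 s 0.99 F [-0.3  0.8  5.4]
```

View pics/c8.png

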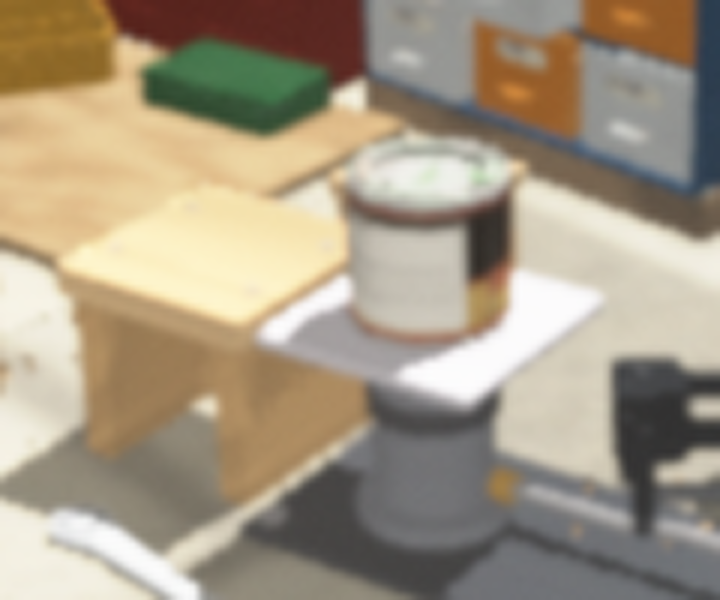

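View pics/ct8.png

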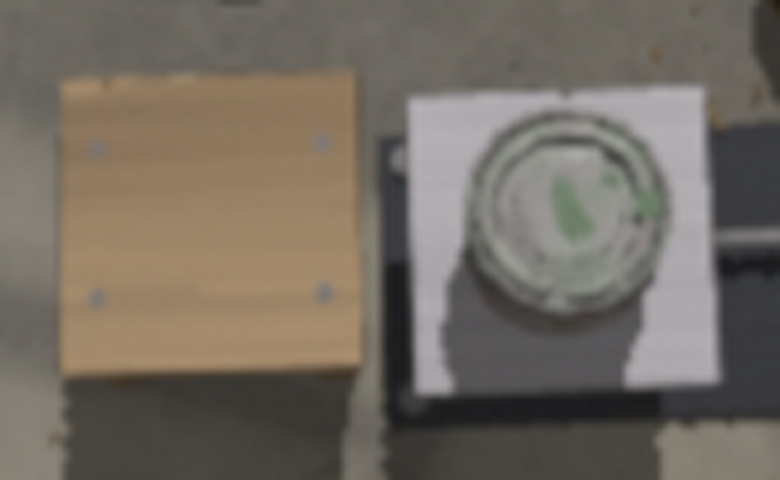

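```bash
python3 - <<'E'
from h import *
np.set_printoptions(precision=4,suppress=True)
f=lambda u,v:(170+(u+.5)/6-.5,155+(v+.5)/6-.5)
g=lambda u,v:(180+(u+.5)/6-.5,190+(v+.5)/6-.5)
for n,t,s in [("pn",g(721,383),f(468,405)),("pl",g(416,396),f(258,338)),("pr",g(704,86),f(605,297))]: print(n,tri('top',t,'scene',s))
for d in [0,.05,.1,.15,.2,.25]: pass
p=knob(.548)
for th in [.48,.4,.3,.2,.1,.05,0,-.03,-.05]: q=knob(th);print(th,((q-p)*1e3).round(1));p=q
E
```

```text
pn (array([ 0.4869, -0.0308,  0.1107]), np.float64(0.001169986309595171))
pl (array([0.4658, 0.0869, 0.1112]), np.float64(0.0005311868346893112))
pr (array([ 0.6044, -0.01  ,  0.1133]), np.float64(0.0006074687418824764))
0.48 [-3.7  4.5]
0.4 [-3.9  5.6]
0.3 [-4.3  7.4]
0.2 [-3.5  7.7]
0.1 [-2.7  8.1]
0.05 [-1.   4.1]
0 [-0.8  4.2]
-0.03 [-0.4  2.5]
-0.05 [-0.2  1.7]
```

Emit:
{"api": "carry_out", "payload": {
  "series": [
    {"tx": 0, "ty": 0, "tz": 0, "roll": 0, "hand": 0.01},
    {"tx": 0, "ty": 0, "tz": 0, "roll": 0, "hand": 0.01},
    {"tx": 0, "ty": 0, "tz": 0, "roll": 0, "hand": 0.01},
    {"tx": 0, "ty": 0, "tz": 0, "roll": 0, "hand": 0.01},
    {"tx": 0, "ty": 0, "tz": 0, "roll": 0, "hand": 0.01},
    {"tx": -0.0037, "ty": 0.0045, "tz": 0, "roll": -3.9, "hand": 0.01},
    {"tx": -0.0039, "ty": 0.0056, "tz": 0, "roll": -4.6, "hand": 0.01},
    {"tx": -0.0043, "ty": 0.0074, "tz": 0, "roll": -5.7, "hand": 0.01},
    {"tx": 0, "ty": 0, "tz": 0, "roll": 0, "hand": 0.01},
    {"tx": 0, "ty": 0, "tz": 0, "roll": 0, "hand": 0.01}
  ]
}}

```text
clock: 15.8
tool_pos: [0.4942, -0.2023, 0.07]
ee_rot: [[-0.0, -0.463, 0.886], [0.0, 0.886, 0.463], [-1.0, 0.0, 0.0]]
wrist_force: [-2.3, 1.8, 6.2]
gripper_width: 0.0169
```

```bash
python3 -c "
from h import *
look();o,im=look();cv2.imwrite('pics/s9.png',im)
cv2.imwrite('pics/c9.png',cv2.resize(im[155:255,170:290],(720,600),interpolation=cv2.INTER_CUBIC))
t=capture('top')[:,:,::-1];cv2.imwrite('pics/t9.png',t);cv2.imwrite('pics/ct9.png',cv2.resize(t[190:270,180:310],(780,480),interpolation=cv2.INTER_CUBIC))"
```

```text
t 15.80 th 0.293 r 0.0851 ftan(open+ reaction) 2.6 frad -1.2 drop 44.1mm du 0.3 dv 14.33 s 0.99 F [-2.3  1.8  6.2]
t 15.85 th 0.293 r 0.0851 ftan(open+ reaction) 2.5 frad -0.4 drop 44.1mm du 0.3 dv 14.33 s 0.99 F [-1.5  2.1  7.3]
```

View pics/c9.png

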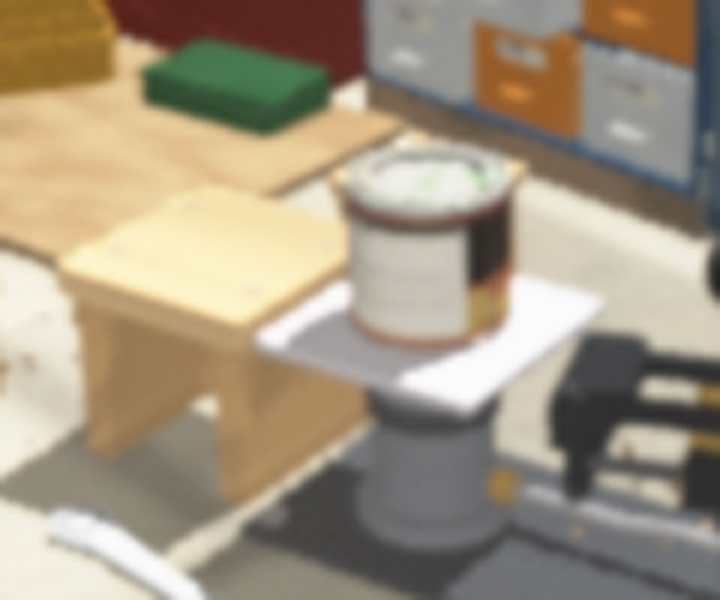

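View pics/ct9.png

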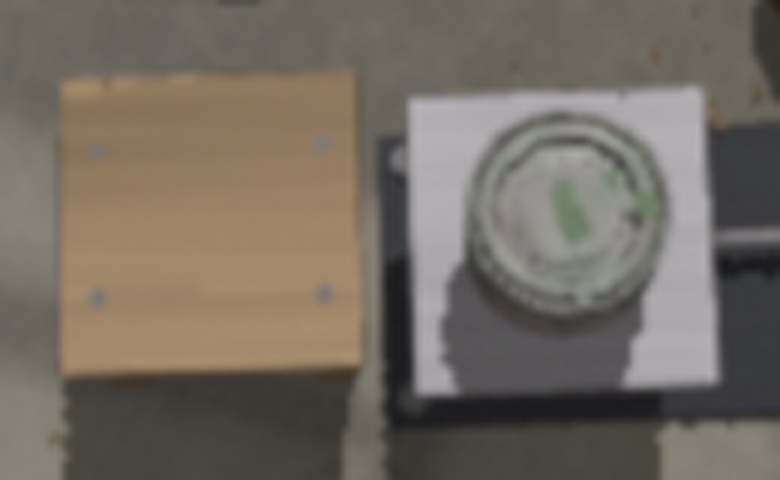

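```bash
python3 - <<'E'
from h import *
np.set_printoptions(precision=4,suppress=True)
f=lambda u,v:(170+(u+.5)/6-.5,155+(v+.5)/6-.5)
g=lambda u,v:(180+(u+.5)/6-.5,190+(v+.5)/6-.5)
for n,t,s in [("pn",g(720,383),f(467,410)),("pl",g(416,397),f(258,342)),("pr",g(702,86),f(605,301)),
("s1",g(97,298),f(118,248)),("s2",g(324,293),f(253,290)),("s3",g(321,144),f(328,243)),("s4",g(97,149),f(192,207))]: print(n,tri('top',t,'scene',s))
E
```

```text
pn (array([ 0.4869, -0.0305,  0.108 ]), np.float64(0.001696027002688265))
pl (array([0.4656, 0.0869, 0.1092]), np.float64(0.000589652355810148))
pr (array([ 0.6049, -0.0094,  0.1108]), np.float64(0.0004065366460529216))
s1 (array([0.4868, 0.2181, 0.1091]), np.float64(0.0005238144245701988))
s2 (array([0.5008, 0.1294, 0.1094]), np.float64(0.00044971674089787546))
s3 (array([0.5603, 0.1393, 0.1107]), np.float64(0.00038457002433898383))
s4 (array([0.5458, 0.2287, 0.1089]), np.float64(0.0004669325099680164))
```

Emit:
{"api": "carry_out", "payload": {
  "series": [
    {"tx": -0.0018, "ty": 0.0038, "tz": 0, "roll": -2.9, "hand": 0.01},
    {"tx": -0.0017, "ty": 0.0039, "tz": 0, "roll": -2.8, "hand": 0.01},
    {"tx": -0.0014, "ty": 0.004, "tz": 0, "roll": -2.9, "hand": 0.01},
    {"tx": -0.0013, "ty": 0.0041, "tz": 0, "roll": -2.8, "hand": 0.01},
    {"tx": -0.001, "ty": 0.0041, "tz": 0, "roll": -2.9, "hand": 0.01},
    {"tx": 0, "ty": 0, "tz": 0, "roll": 0, "hand": 0.01},
    {"tx": 0, "ty": 0, "tz": 0, "roll": 0, "hand": 0.01}
  ]
}}

```text
clock: 16.53
tool_pos: [0.4873, -0.1834, 0.0701]
ee_rot: [[0.0, -0.231, 0.973], [-0.001, 0.973, 0.231], [-1.0, -0.001, 0.0]]
wrist_force: [-1.1, -2.6, 3.8]
gripper_width: 0.017
```

```bash
python3 -c "
from h import *
look()"
```

```text
t 16.53 th 0.056 r 0.0850 ftan(open+ reaction) -2.3 frad -1.6 drop 44.1mm du 0.3 dv 14.33 s 0.99 F [-1.1 -2.6  3.8]
```

Emit:
{"api": "carry_out", "payload": {
  "series": [
    {"tx": -0.0005, "ty": 0.0022, "tz": 0, "roll": -1.4, "hand": 0.01},
    {"tx": -0.0004, "ty": 0.0022, "tz": 0, "roll": -1.4, "hand": 0.01},
    {"tx": -0.0001, "ty": 0.0008, "tz": 0, "roll": -0.6, "hand": 0.01},
    {"tx": 0, "ty": 0, "tz": 0, "roll": 0, "hand": 0.01}
  ]
}}

```text
clock: 16.92
tool_pos: [0.4864, -0.1787, 0.0701]
ee_rot: [[0.001, -0.172, 0.985], [-0.002, 0.985, 0.172], [-1.0, -0.002, 0.0]]
wrist_force: [-1.3, -5.7, 4.2]
gripper_width: 0.0172
```

```bash
python3 -c "
from h import *
look();look()"
```

```text
t 16.92 th -0.001 r 0.0850 ftan(open+ reaction) -5.4 frad -2.2 drop 44.1mm du 0.3 dv 14.33 s 0.99 F [-1.3 -5.7  4.2]
t 16.97 th -0.001 r 0.0850 ftan(open+ reaction) -4.7 frad -1.3 drop 44.1mm du 0.3 dv 14.33 s 0.99 F [-0.5 -4.9  3.6]
```

Emit:
{"api": "carry_out", "payload": {
  "series": [
    {"tx": -0.0001, "ty": 0.0008, "tz": 0, "roll": -0.5, "hand": 0.01},
    {"tx": -0.0001, "ty": 0.0009, "tz": 0, "roll": -0.6, "hand": 0.01},
    {"tx": 0, "ty": 0, "tz": 0, "roll": 0, "hand": 0.01},
    {"tx": 0, "ty": 0, "tz": 0, "roll": 0, "hand": 0.01}
  ]
}}

```text
clock: 17.35
tool_pos: [0.4862, -0.1774, 0.0701]
ee_rot: [[0.001, -0.154, 0.988], [-0.002, 0.988, 0.154], [-1.0, -0.002, 0.0]]
wrist_force: [-0.6, -6.1, 2.0]
gripper_width: 0.0171
```

```bash
python3 -c "
from h import *
look();look()"
```

```text
t 17.35 th -0.016 r 0.0850 ftan(open+ reaction) -5.9 frad -1.5 drop 44.1mm du 0.3 dv 14.33 s 0.99 F [-0.6 -6.1  2. ]
t 17.40 th -0.016 r 0.0850 ftan(open+ reaction) -7.1 frad -1.2 drop 44.1mm du 0.3 dv 14.33 s 0.99 F [-0.1 -7.2  2.5]
```

Emit:
{"api": "carry_out", "payload": {
  "series": [
    {"tx": -0.0001, "ty": 0.001, "tz": 0, "roll": -0.6, "hand": 0.01},
    {"tx": -0.0001, "ty": 0.001, "tz": 0, "roll": -0.6, "hand": 0.01},
    {"tx": 0, "ty": 0.0005, "tz": 0, "roll": -0.4, "hand": 0.01},
    {"tx": 0, "ty": 0, "tz": 0, "roll": 0, "hand": 0.01},
    {"tx": 0, "ty": 0, "tz": 0, "roll": 0, "hand": 0.01},
    {"tx": 0, "ty": 0, "tz": 0, "roll": 0, "hand": 0.01}
  ]
}}

```text
clock: 17.95
tool_pos: [0.486, -0.1758, 0.0702]
ee_rot: [[0.001, -0.126, 0.992], [-0.004, 0.992, 0.126], [-1.0, -0.004, 0.0]]
wrist_force: [-3.0, -10.9, 2.6]
gripper_width: 0.0172
```

```bash
python3 -c "
from h import *
look();look()"
```

```text
t 17.95 th -0.035 r 0.0849 ftan(open+ reaction) -10.4 frad -4.5 drop 44.1mm du 0.3 dv 14.33 s 0.99 F [ -3.  -10.9   2.6]
t 18.00 th -0.035 r 0.0850 ftan(open+ reaction) -10.5 frad -3.4 drop 44.1mm du 0.3 dv 14.33 s 0.99 F [ -1.9 -10.9   2. ]
```

Emit:
{"api": "carry_out", "payload": {
  "series": [
    {"tx": 0, "ty": 0.0006, "tz": 0, "roll": -0.4, "hand": 0.01},
    {"tx": 0, "ty": 0.0006, "tz": 0, "roll": -0.4, "hand": 0.01},
    {"tx": 0, "ty": 0, "tz": 0, "roll": 0, "hand": 0.01},
    {"tx": 0, "ty": 0, "tz": 0, "roll": 0, "hand": 0.01},
    {"tx": 0, "ty": 0, "tz": 0, "roll": 0, "hand": 0.01}
  ]
}}

```text
clock: 18.47
tool_pos: [0.4859, -0.175, 0.0702]
ee_rot: [[0.001, -0.112, 0.994], [-0.004, 0.994, 0.112], [-1.0, -0.004, 0.0]]
wrist_force: [-2.3, -12.0, 0.9]
gripper_width: 0.0166
```

```bash
python3 -c "
from h import *
look();look()"
```

```text
t 18.47 th -0.044 r 0.0849 ftan(open+ reaction) -11.6 frad -3.9 drop 44.1mm du 0.3 dv 14.33 s 0.99 F [ -2.3 -12.    0.9]
t 18.52 th -0.044 r 0.0849 ftan(open+ reaction) -10.9 frad -3.5 drop 44.1mm du 0.3 dv 14.33 s 0.99 F [ -2.1 -11.3   2.4]
```

Emit:
{"api": "carry_out", "payload": {
  "series": [
    {"tx": 0, "ty": 0.0007, "tz": 0, "roll": -0.4, "hand": 0.01},
    {"tx": 0, "ty": 0, "tz": 0, "roll": 0, "hand": 0.01},
    {"tx": 0, "ty": 0, "tz": 0, "roll": 0, "hand": 0.01},
    {"tx": 0, "ty": 0, "tz": 0, "roll": 0, "hand": 0.01},
    {"tx": 0, "ty": 0, "tz": 0, "roll": 0, "hand": 0.01}
  ]
}}

```text
clock: 18.98
tool_pos: [0.4859, -0.1746, 0.0702]
ee_rot: [[0.0, -0.105, 0.994], [-0.005, 0.994, 0.105], [-1.0, -0.005, -0.0]]
wrist_force: [-2.6, -13.8, 0.7]
gripper_width: 0.0174
```

```bash
python3 -c "
from h import *
look();look();cv2.imwrite('pics/w10.png',capture('wrist')[:,:,::-1])"
```

```text
t 18.98 th -0.049 r 0.0849 ftan(open+ reaction) -13.3 frad -4.3 drop 44.1mm du 0.3 dv 14.33 s 0.99 F [ -2.6 -13.8   0.7]
t 19.03 th -0.049 r 0.0849 ftan(open+ reaction) -13.4 frad -4.3 drop 44.1mm du 0.3 dv 14.33 s 0.99 F [ -2.6 -13.9   1. ]
```

View pics/w10.png

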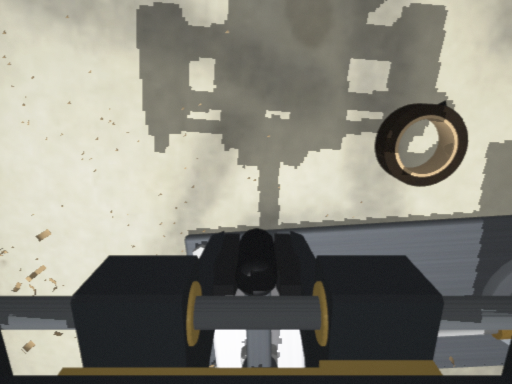

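Emit:
{"api": "carry_out", "payload": {
  "series": [
    {"tx": 0, "ty": -0.0015, "tz": 0, "roll": 0, "hand": 0.01},
    {"tx": 0, "ty": 0, "tz": 0, "roll": 0, "hand": 0.05},
    {"tx": 0, "ty": 0, "tz": 0, "roll": 0, "hand": 0.05},
    {"tx": 0, "ty": 0, "tz": 0, "roll": 0, "hand": 0.05},
    {"tx": 0, "ty": 0, "tz": 0, "roll": 0, "hand": 0.05},
    {"tx": 0, "ty": 0, "tz": 0.015, "roll": 0, "hand": 0.05},
    {"tx": 0, "ty": 0, "tz": 0.025, "roll": 0, "hand": 0.05},
    {"tx": 0, "ty": 0, "tz": 0.03, "roll": 0, "hand": 0.05},
    {"tx": 0, "ty": 0, "tz": 0.035, "roll": 0, "hand": 0.05},
    {"tx": 0, "ty": 0, "tz": 0.035, "roll": 0, "hand": 0.05}
  ]
}}

```text
clock: 19.97
tool_pos: [0.4849, -0.172, 0.2103]
ee_rot: [[-0.002, -0.104, 0.995], [0.002, 0.995, 0.105], [-1.0, 0.002, -0.002]]
wrist_force: [0.7, -0.0, 0.0]
gripper_width: 0.0499
```

Emit:
{"api": "carry_out", "payload": {
  "series": [
    {"tx": 0, "ty": 0, "tz": 0.0, "roll": 0, "hand": 0.05},
    {"tx": 0, "ty": 0, "tz": 0, "roll": 0, "hand": 0.05},
    {"tx": 0, "ty": 0, "tz": 0, "roll": 0, "hand": 0.05},
    {"tx": 0, "ty": 0, "tz": 0, "roll": 0, "hand": 0.05}
  ]
}}

```text
clock: 20.3
tool_pos: [0.4846, -0.1722, 0.2079]
ee_rot: [[-0.003, -0.104, 0.995], [0.002, 0.995, 0.104], [-1.0, 0.002, -0.003]]
wrist_force: [-0.1, 0.3, 0.5]
gripper_width: 0.0501
```

```bash
python3 - <<'E'
from h import *
np.set_printoptions(precision=4,suppress=True)
o,im=look();cv2.imwrite('pics/s11.png',im)
o=get_obs();w=capture('wrist')[:,:,::-1].copy();cv2.imwrite('pics/w11.png',w);cv2.imwrite('pics/cw11.png',cv2.resize(w[160:300,180:340],(800,700),interpolation=cv2.INTER_CUBIC)[:600])
cv2.imwrite('pics/t11.png',capture('top')[:,:,::-1])
import pickle;pickle.dump(o,open('o11','wb'));print(o['tool_pos'])
E
```

```text
t 20.30 th -0.079 r 0.0858 ftan(open+ reaction) 0.3 frad -0.0 drop 44.1mm du 0.3 dv 14.33 s 0.99 F [-0.1  0.3  0.5]
[ 0.4846 -0.1722  0.2079]
```

View pics/cw11.png

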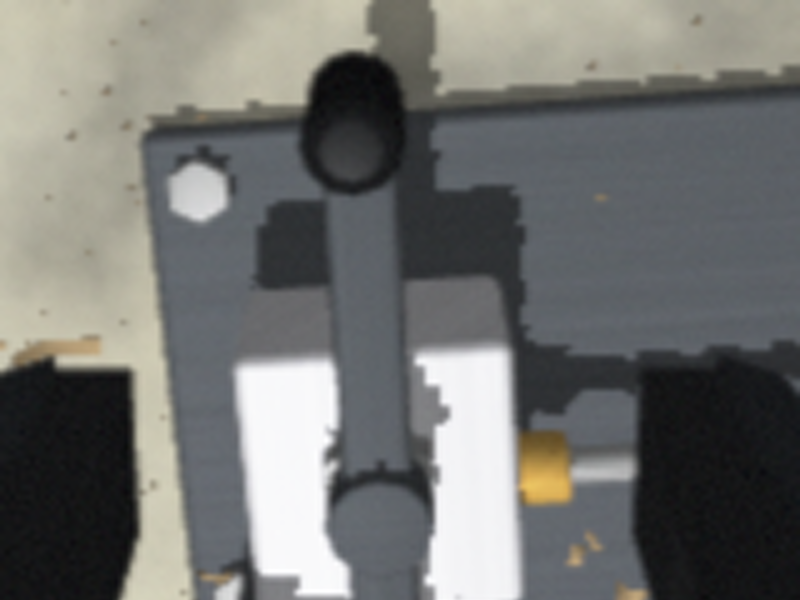

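View pics/s11.png

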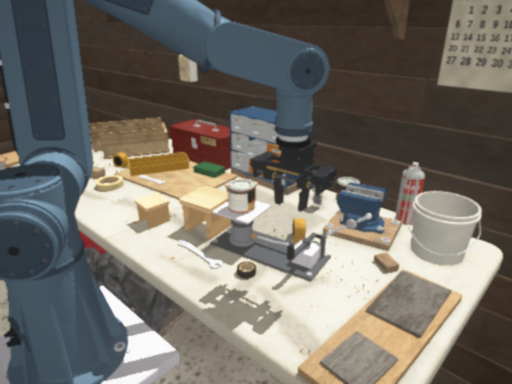

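View pics/t11.png

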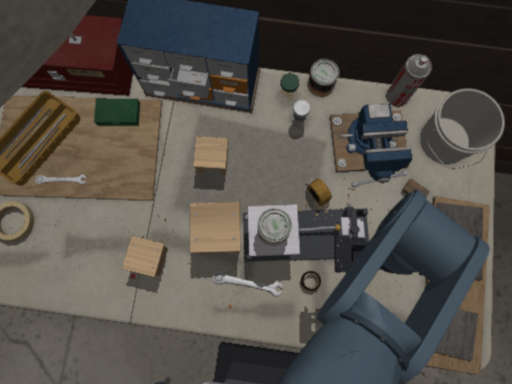

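```bash
python3 - <<'E'
from h import *
import pickle
o=pickle.load(open('o11','rb'))
k=plane('wrist',(180+353/5-.4,160+150/5-.4),.102,o);s=plane('wrist',(180+380/5-.4,160+523/5-.4),.078,o)
print(k,s,np.linalg.norm((k-s)[:2]),np.degrees(np.arctan2(*(s-k)[1::-1])))
E
```

```text
[ 0.48400439 -0.178042    0.102     ] [ 0.56480875 -0.16521534  0.078     ] 0.0818160678431546 9.019719536545805
```

The lever is now at 9.0°, against 10.4° when shut at the start, so it is slightly past shut. The platform is holding, the bystanders haven't moved, and the arm is clear, so I'm handing in.

```bash
python3 -c "
from h import *
look();sign_off()"
```

```text
t 20.45 th -0.075 r 0.0856 ftan(open+ reaction) 0.1 frad -0.1 drop 44.1mm du 0.3 dv 14.33 s 0.99 F [-0.2  0.1  0.3]
the job is handed in; nothing more can be done
```

The lift is lowered level with the stand and the release lever is shut. I handed the job in at about 20.5 s; no verdict is reported.

- **Lowering:** I gripped the knob and opened the lever in small steps to about 0.55 rad. The lift cracked open at about 0.5 rad and sank at about 4.6 mm/s.
- **Level:** With the lever turned back to 0.29 rad and the platform stopped, triangulating from two cameras put the platform top at 0.109 m. The stand's screws came out at 0.1095 m, so they agree within about 1 mm. The platform did not move in any later picture, with the tracked drop steady at 44.1 mm.
- **Shutting:** I pressed the lever to about -0.049 rad at the knob, with about 13 N, then let go and lifted clear. After letting go, the lever measured about 0.02 rad past shut in the wrist picture.
- **Clear of everything:** The wrist force was about zero at the end. The tape roll, spanner and tape measure look unmoved in the top view.

**Weaker checks:**
- The pressing angle comes from the hand's position and assumes the fingers did not give. The measured force was a little below the 14–17 N expected.
- The two cameras spread by about ±2 mm from corner to corner on the platform height.
- The last wrist measurement gave the lever's radius as 82 mm instead of 85, so its angle is rough.

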